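Make up two sampling kits

ROBOT

A 7-joint arm with a two-finger parallel gripper is mounted at the origin on the work surface. World frame = base frame: x ahead of the robot, y to its left, z up, the work surface at z = 0. Lengths are in m, angles in degrees, forces in N, time in s.
With the tool pointing down it reaches from about 0.4 to 0.85 m from the base axis. Payload 4.5 kg.
Tool frame: the origin (TCP) lies between the finger pads; the fingertips stand 19 mm ahead of it and the grasp point (between the pads) is the TCP (tips_ahead is the distance from the TCP to the fingertips, in m); z points along the fingers, y is the direction in which the jaws open and shut (so a half turn about z gives the same grasp; the last joint's range is limited). The gripper opens to 88 mm and grips with 3 to 60 N. Pads are 18 mm wide; open, the fingers measure 123 mm over their backs; the gripper's body (75 mm by 187 mm) begins 45 mm behind the grasp point.
Start: joints at [-65.271, 39.483, -11.15, 89.685, 9.013, 51.709, -12.324], TCP at [0.242, 0.576, 0.258] pointing down, gripper open.
Joint ranges: [-172.22, 172.22], [-26.19, 119.32], [-84.43, 86.54], [7.71, 146.69], [-57.33, 237.33], [2.42, 119.75], [-152.13, 152.13]. Speed limits (degrees/s): [147.25, 147.25, 180, 180, 180, 180, 180].

INTERFACE

Orientations are given as a 3x3 rotation matrix whose columns are the frame's x, y, z axes.
In Python, from station import * gives the robot as it stands.
- The arm moves only by the tool apply_moves, never from a script. Its argument "rows" is one flat list of numbers, 7 for each row, row after row: the shift along the tool's x, y, z in mm, then the turn, a rotation vector about the tool's x, y, z in rad, then the opening, from 0 (shut) to 1 (fully open). A call has exactly 8 rows; each row shifts and turns the pose as measured when the row begins, along the tool's axes as they then stand; what a row does not reach is not made up. A row lasts 1/12 s, in which the tool goes at most 41.7 mm and 7.16 degrees, less where a joint would pass 70% of its speed; a pose out of reach is approached as far as the arm can. A call with a gripper value outside its range is refused whole. The fingers move at their own pace and stop on an object; the grip force is fixed at half the most. Time passes only in rows, so rows that do not move let the fingers close, or fill a call up. It gives the time, the measured TCP pose, the force and the opening at its end, in the units of the state.
- get_state(): the state, without advancing time (a new reading comes with each control period).
- camera(name): name is "side" or "top"; returns a dict with "image" (420x560x3 uint8, red, green, blue), "intrinsics" (3x3 intrinsics, pixels), "cam_to_world" (4x4, takes a point from camera to world coordinates). Camera axes: x right, y up, looking along -z (the intrinsics and any distortion apply to the point x, -y, -z); pixel columns grow to the right and rows downward; lengths in m; the calibration is good to about 2 mm. A picture is of the moment at which its call begins. There is no depth.
- hand_in(): hands the job in, once; it reports no verdict.
The state is a dict: "time": time; "joints": joint angles; "joint_velocities": joint speeds; "joint_efforts": joint torques, N m; "tool_pos": TCP position; "tcp_rot": TCP orientation; "ft_force": force on the tool from outside, world axes, zero at the start; "ft_torque": the same for the moment, N m; "width": opening from 0.0 (shut) to 1.0 (fully open).
Only numpy, scipy, OpenCV 4.12 (cv2) and the standard library are available. Lean on these libraries where they do the work, as an engineer would, in place of code of your own. Each camera call takes 0.05 s, during which the arm holds its last target. There are 200 camera calls.

TASK

Make up two sampling kits from the black stock tray: in the red tray put the amber dish in its large pocket and the blue-capped and the yellow-capped pot in its two small pockets (either way round); in the light blue tray put the red dish in the large pocket and the green-capped pot in the small one. Every dish must lie flat, lid up, and every pot stand upright, fully down on the floor of its pocket; never tip anything over on the way. Leave the green dish, the white-capped pot and the tube rack where they are.

Things in the scene. Friction and masses are not known exactly. Their poses are not given: they have to be found in the camera images.
- amber_dish_center (a point): Closed culture dish with amber (orange-brown) content, for the red kit; a flat round disc 58 mm in diameter, 18 mm tall, about 30 g (20 to 45 g). The point is its centre, half-way up (9 mm above its underside), z up along its axis. It starts lying flat, lid up, on the floor of the black stock tray (310 by 360 mm, lip 6 mm high), 3 mm above the bench; other stock is at least 88 mm away, centre to centre.
- red_dish_center (a point): Closed culture dish with red content, for the blue kit; a flat round disc 58 mm in diameter, 18 mm tall, about 30 g (20 to 45 g). The point is its centre, half-way up (9 mm above its underside), z up along its axis. It starts lying flat, lid up, on the floor of the black stock tray (310 by 360 mm, lip 6 mm high), 3 mm above the bench; other stock is at least 88 mm away, centre to centre.
- green_dish_center (a point): Closed culture dish with green content, spare, stays where it is; a flat round disc 58 mm in diameter, 18 mm tall, about 30 g (20 to 45 g). The point is its centre, half-way up (9 mm above its underside), z up along its axis. It starts lying flat, lid up, on the floor of the black stock tray (310 by 360 mm, lip 6 mm high), 3 mm above the bench; other stock is at least 88 mm away, centre to centre.
- blue_pot_center (a point): Closed white sample pot with a blue screw cap, for the red kit; a plain upright cylinder 58 mm tall, 37 mm in diameter (cap 38 mm, the top 16 mm), about 50 g (35 to 70 g). The point is its centre, half-way up (29 mm above its underside), z up along its axis. At the start it stands on the floor of the black stock tray, 3 mm above the bench, among the other stock.
- yellow_pot_center (a point): Closed white sample pot with a yellow screw cap, for the red kit; a plain upright cylinder 58 mm tall, 37 mm in diameter (cap 38 mm, the top 16 mm), about 50 g (35 to 70 g). The point is its centre, half-way up (29 mm above its underside), z up along its axis. At the start it stands on the floor of the black stock tray, 3 mm above the bench, among the other stock.
- green_pot_center (a point): Closed white sample pot with a green screw cap, for the blue kit; a plain upright cylinder 58 mm tall, 37 mm in diameter (cap 38 mm, the top 16 mm), about 50 g (35 to 70 g). The point is its centre, half-way up (29 mm above its underside), z up along its axis. At the start it stands on the floor of the black stock tray, 3 mm above the bench, among the other stock.
- white_pot_center (a point): Closed white sample pot with a white screw cap, spare, stays where it is; a plain upright cylinder 58 mm tall, 37 mm in diameter (cap 38 mm, the top 16 mm), about 50 g (35 to 70 g). The point is its centre, half-way up (29 mm above its underside), z up along its axis. At the start it stands on the floor of the black stock tray, 3 mm above the bench, among the other stock.
- red_kit: Red kit tray, 204 mm long. Fixed to the bench, 84 mm wide (y), 9 mm high; square pockets 5 mm deep in a row on its centre line (y = 0), their darker floors 4 mm above the bench. Origin: centre of its underside; x runs along its length, z up. One large pocket, 76 mm square, for a dish, centred at x = -60 mm; two small pockets, 56 mm square, for pots, centred at x = +10 mm and x = +70 mm. Lies on either side of the stock, length roughly along world x.
- blue_kit: Light blue kit tray, 144 mm long. Fixed to the bench, 84 mm wide (y), 9 mm high; square pockets 5 mm deep in a row on its centre line (y = 0), their darker floors 4 mm above the bench. Origin: centre of its underside; x runs along its length, z up. One large pocket, 76 mm square, for a dish, centred at x = -30 mm; one small pocket, 56 mm square, for a pot, centred at x = +40 mm. Lies on either side of the stock, length roughly along world x.
- tube_rack_center (a point): Loose red tube rack with four blue-capped tubes, beyond the stock tray, stays where it is; 100 mm (x) by 210 mm (y), rack 62 mm high, tubes up to 120 mm high, 0.6 kg. The point is on its vertical centre line, 30 mm above the bench.
There are look-alikes about, which are no part of the job. Of the things that look like the part that bears amber_dish_center, the smallest one is meant.

How it is judged:
By the outcome, as a careful person would: the job done as asked, in the order asked, and still so for the second after the job is handed in, with the robot touching nothing.
It also fails if it takes over 128 s, if anything falls off the work surface, if the arm or the gripper's body presses on something with over 40 N, if the wrist force passes 120 N, or if a joint passes its speed limit or range.

## Working session

There is one attempt and no reset: what is moved stays moved. The work goes in short steps, Python scripts to look and compute and a tool call to move; the robot and the scene stay as the last step left them, time stands still between calls to the robot, and variables do not carry over. Pictures are saved under pics/ and viewed, about 12 in all and at most 16, crops included, and the job is handed in when it is done.

Besides the shell and the picture viewer there is one more tool, called after "Request:" by a JSON object that holds its "name" and its "arguments", one argument or row to a line. apply_moves: Moves the arm, as the interface text tells. Its arguments: {"type":"object","properties":{"rows":{"type":"array","items":{"type":"number"}}},"required":["rows"]}

```bash
mkdir -p pics; ls; python3 - <<'E'
from station import *
import cv2,numpy as np
for n in ("top","side"):
    c=camera(n); cv2.imwrite(f"pics/{n}0.png",c["image"][:,:,::-1]); print(n,np.round(c["intrinsics"],2).tolist(),np.round(c["cam_to_world"],4).tolist(),[k for k in c])
s=get_state(); print({k:np.round(v,3).tolist() for k,v in s.items()})
E
```

```text
pics
top [[449.93, 0.0, 278.7], [0.0, 449.93, 213.98], [0.0, 0.0, 1.0]] [[-0.0075, 0.9849, -0.1729, 0.4289], [-0.9999, -0.0093, -0.0101, 0.0065], [-0.0115, 0.1728, 0.9849, 1.1812], [0.0, 0.0, 0.0, 1.0]] ['image', 'intrinsics', 'cam_to_world']
side [[543.73, 0.0, 287.07], [0.0, 543.73, 205.79], [0.0, 0.0, 1.0]] [[0.7755, 0.3554, -0.5218, -0.0507], [-0.6309, 0.4045, -0.6621, -0.8851], [-0.0242, 0.8426, 0.5379, 0.7429], [0.0, 0.0, 0.0, 1.0]] ['image', 'intrinsics', 'cam_to_world']
{'time': 0.1, 'joints': [-65.27, 39.528, -11.148, 89.739, 9.014, 51.711, -12.326], 'joint_velocities': [-0.01, -0.064, -0.142, -0.134, -0.017, 0.006, -0.041], 'joint_efforts': [-0.005, -52.849, -1.272, -15.384, -0.053, 0.002, 0.0], 'tool_pos': [0.242, 0.576, 0.257], 'tcp_rot': [[-0.922, 0.387, -0.001], [0.387, 0.922, -0.002], [-0.0, -0.002, -1.0]], 'ft_force': [-0.263, 1.042, -0.877], 'ft_torque': [0.022, 0.009, 0.026], 'width': 0.997}
```

View pics/top0.png

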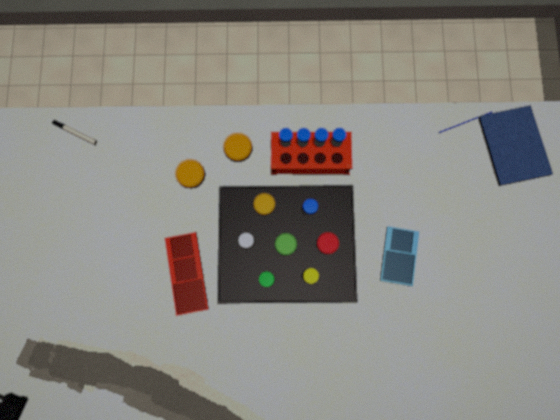

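View pics/side0.png

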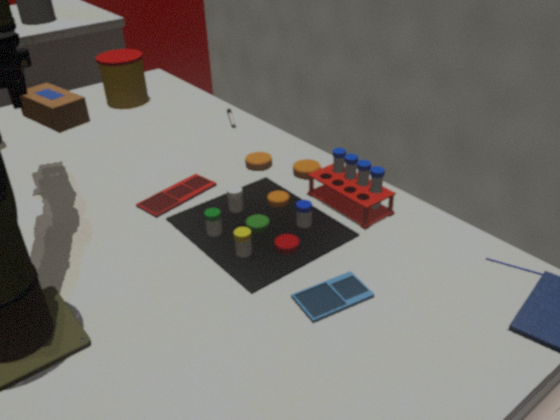

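Top view: stock tray spans (219,186)–(356,302). It holds amber (264,203), blue (310,206), white (246,240), green dish (286,243), red (328,243), green pot (266,279) and yellow (311,276). The red kit is at (186,273) and the light blue kit at (400,256), both with the large pocket nearer the robot. The two discs at (190,173) and (237,147) are the larger look-alikes. The side view agrees.

```bash
cat > h.py <<'E'
from station import *
import cv2,numpy as np
from scipy.optimize import least_squares
def proj(c,P):
    M=np.linalg.inv(c["cam_to_world"]); q=P@M[:3,:3].T+M[:3,3]; q=q*[1,-1,-1]
    p=q@np.array(c["intrinsics"]).T; return p[:,:2]/p[:,2:]
def ray(c,px,z):
    d=np.linalg.inv(c["intrinsics"])@[px[0],px[1],1]; T=np.array(c["cam_to_world"]); d=T[:3,:3]@(d*[1,-1,-1]); o=T[:3,3]
    return o+d*(z-o[2])/d[2]
def cyl(x,y,r,z0,z1):
    t=np.linspace(0,2*np.pi,48); return np.vstack([np.c_[x+r*np.cos(t),y+r*np.sin(t),0*t+z] for z in(z0,z1)])
def box(x,y,a,l,w,h):
    return np.array([[x+np.cos(a)*u-np.sin(a)*v,y+np.sin(a)*u+np.cos(a)*v,z] for z in(0,h) for u in(-l/2,l/2) for v in(-w/2,w/2)])
def mom(pts):
    m=cv2.moments(cv2.convexHull(pts.astype(np.float32))); return m["m10"]/m["m00"],m["m01"]/m["m00"],m["m00"]
HSV={"amber":((10,120,60),(22,255,255)),"red":((172,130,50),(5,255,255)),"greenD":((38,80,50),(85,255,255)),
"green":((38,80,50),(85,255,255)),"blue":((100,120,50),(125,255,255)),"yellow":((24,120,60),(34,255,255)),"redkit":((172,130,30),(8,255,255)),"bluekit":((92,40,40),(112,255,255)),"white":((0,0,110),(180,60,255))}
def blob(c,name,near,close=0,rmax=40):
    h=cv2.cvtColor(c["image"],cv2.COLOR_RGB2HSV); lo,hi=HSV[name]
    if lo[0]>hi[0]: m=cv2.inRange(h,lo,(180,255,255))|cv2.inRange(h,(0,)+lo[1:],hi)
    else: m=cv2.inRange(h,lo,hi)
    if close: m=cv2.morphologyEx(m,cv2.MORPH_CLOSE,np.ones((close,close)))
    n,l,s,ce=cv2.connectedComponentsWithStats(m)
    k=[i for i in range(1,n) if s[i,4]>25 and np.hypot(*(ce[i]-near))<rmax]
    if not k: return None
    i=min(k,key=lambda i:np.hypot(*(ce[i]-near))); cs,_=cv2.findContours((l==i).astype(np.uint8),cv2.RETR_EXTERNAL,cv2.CHAIN_APPROX_NONE)
    return ce[i],s[i,4],max(cs,key=len)
def fitcyl(c,name,near,r,z0,z1,**k):
    b=blob(c,name,near,**k)
    if b is None: return None
    g=ray(c,b[0],z1)
    s=least_squares(lambda p:np.subtract(mom(proj(c,cyl(p[0],p[1],r,z0,z1)))[:2],b[0]),g[:2],diff_step=1e-3)
    return s.x,b[1],mom(proj(c,cyl(*s.x,r,z0,z1)))[2],b[0]
E
cat > m.py <<'E'
from h import *
T,S=camera("top"),camera("side")
near={"amber":((264,203),(278,197)),"red":((328,243),(287,242)),"greenD":((286,243),(258,221)),"blue":((310,206),(304,206)),"yellow":((311,276),(242,233)),"green":((266,279),(212,214)),"white":((246,240),(235,193))}
for n,(a,b) in near.items():
    d=n in("amber","red","greenD"); r,z0,z1=(.029,.003,.021) if d else (.019,.045,.061)
    for c,q in((T,a),(S,b)):
        f=fitcyl(c,n,q,r,z0,z1,rmax=10)
        print(n,None if f is None else (np.round(f[0],4),f[1],round(f[2]),np.round(f[3],1)))
for n,l,a,b in(("redkit",.204,(186,273),(177,195)),("bluekit",.144,(400,256),(333,296))):
    for c,q in((T,a),(S,b)):
        bl=blob(c,n,q,close=7)
        if bl is None: print(n,None);continue
        g=ray(c,bl[0],.009); H=cv2.convexHull(bl[2]); 
        def res(p):
            h=cv2.convexHull(proj(c,box(*p,l,.084,.009)).astype(np.float32))
            return [cv2.pointPolygonTest(h,tuple(map(float,x)),True)-.5 for x in H[:,0]]
        # dense hull points
        def dense():
            P=H[:,0].astype(float);Q=np.roll(P,-1,0);return np.vstack([p+(q-p)*np.linspace(0,1,max(2,int(np.hypot(*(q-p)))),endpoint=False)[:,None] for p,q in zip(P,Q)])
        D=dense()
        def res(p):
            h=cv2.convexHull(proj(c,box(*p,l,.084,.009)).astype(np.float32))
            return [cv2.pointPolygonTest(h,tuple(map(float,x)),True)-.3 for x in D]
        s=min((least_squares(res,[g[0],g[1],a0],diff_step=1e-3,loss="soft_l1") for a0 in(-.15,.15)),key=lambda s:s.cost)
        print(n,np.round(s.x[:2],4),"yaw",round(np.degrees(s.x[2]),1),"rms px",round(np.sqrt(np.mean(np.square(res(s.x)))),2),len(D))
E
python3 m.py
```

```text
amber (array([0.6656, 0.0591]), np.int32(232), 398, array([263.2, 202.4]))
amber (array([0.6655, 0.0602]), np.int32(319), 346, array([278. , 197.7]))
red (array([ 0.5568, -0.1081]), np.int32(418), 410, array([327.6, 242.7]))
red (array([ 0.5612, -0.1027]), np.int32(403), 470, array([286.5, 242.1]))
greenD (array([0.555 , 0.0016]), np.int32(418), 403, array([285.4, 243.7]))
greenD (array([0.5612, 0.0093]), np.int32(320), 407, array([257. , 221.2]))
blue (array([ 0.6474, -0.0619]), np.int32(217), 189, array([310. , 205.8]))
blue (array([ 0.6495, -0.058 ]), np.int32(141), 201, array([303.1, 205. ]))
yellow (array([ 0.4713, -0.0597]), np.int32(219), 192, array([310.5, 275.4]))
yellow (array([ 0.4769, -0.052 ]), np.int32(185), 237, array([241.8, 231.7]))
green (array([0.4638, 0.0505]), np.int32(227), 190, array([266. , 278.8]))
green (array([0.4687, 0.0562]), np.int32(175), 209, array([212.1, 212.7]))
white (array([0.5615, 0.1018]), np.int32(183), 190, array([245.6, 239.8]))
white None
redkit [0.4826 0.261 ] yaw 10.4 rms px 0.58 211
redkit [0.4863 0.2629] yaw 9.8 rms px 1.28 173
bluekit [ 0.5231 -0.2951] yaw -9.7 rms px 0.38 171
bluekit [ 0.5246 -0.2932] yaw -10.0 rms px 0.41 192
```

Request:
{"name": "apply_moves", "arguments": {
  "rows": [-25,-25,0,0,0,-0.1,1,-25,-25,0,0,0,-0.1,1,-25,-25,0,0,0,-0.1,1,-25,-25,0,0,0,-0.1,1,-25,-30,0,0,0,0,1,-25,-30,0,0,0,0,1,-25,-30,0,0,0,0,1,-25,-30,0,0,0,0,1]
}}

```text
time: 0.87
tool_pos: [0.414, 0.3396, 0.254]
tcp_rot: [[-0.999, -0.047, -0.008], [-0.047, 0.999, 0.006], [0.007, 0.007, -1.0]]
ft_force: [0.3, 0.5, 0.3]
width: 1.001
```

```bash
cat > p.py <<'E'
import sys
from h import *
# print remaining world delta in tool axes (mm) to each named target
s=get_state(); R=np.array(s["tcp_rot"]); p=np.array(s["tool_pos"])
r=lambda x,y,a,u:(x+np.cos(np.radians(a))*u,y+np.sin(np.radians(a))*u)
T={"amber":(.6656,.0595),"red":(.5575,-.1075),"blue":(.6475,-.0615),"yellow":(.472,-.059),"green":(.4645,.051),
"R_dish":r(.4835,.2615,10.2,-.06),"R_p1":r(.4835,.2615,10.2,.01),"R_p2":r(.4835,.2615,10.2,.07),"B_dish":r(.5235,-.2945,-9.8,-.03),"B_pot":r(.5235,-.2945,-9.8,.04)}
print("t",s["time"],"pos",np.round(p*1e3,1),"yaw err deg",round(np.degrees(np.arctan2(R[1,0],R[0,0]))%360-180,2),"tilt",np.round(np.degrees(R[:2,2]),2),"F",np.round(s["ft_force"],1),"w",round(s["width"],3),"J",np.round(s["joints"]))
for n in T: print(n,np.round(np.array(T[n])*1e3,1),"tool d:",np.round(R[:2,:2].T@(np.array(T[n])-p[:2])*1e3,1))
E
python3 p.py
```

```text
t 0.8667 pos [414.  339.6 254. ] yaw err deg 2.68 tilt [-0.44  0.35] F [0.3 0.5 0.3] w 1.001 J [-31.  34. -21. 105.  16.  44.  32.]
amber [665.6  59.5] tool d: [-238.2 -291.5]
red [ 557.5 -107.5] tool d: [-122.4 -453.3]
blue [647.5 -61.5] tool d: [-214.5 -411.5]
yellow [472. -59.] tool d: [ -39.3 -400.8]
green [464.5  51. ] tool d: [ -36.9 -290.6]
R_dish [424.4 250.9] tool d: [ -6.3 -89.1]
R_p1 [493.3 263.3] tool d: [-75.7 -79.9]
R_p2 [552.4 273.9] tool d: [-135.2  -72.1]
B_dish [ 493.9 -289.4] tool d: [ -50.4 -632. ]
B_pot [ 562.9 -301.3] tool d: [-118.8 -647.1]
```

Request:
{"name": "apply_moves", "arguments": {
  "rows": [-26,-31,8,0,0,0.02,1,-26,-31,8,0,0,0.02,1,-26,-31,8,0,0,0,1,-26,-31,8,0,0,0,1,-26,-31,8,0,0,0,1,-26,-31,8,0,0,0,1,-26,-31,8,0,0,0,1,-26,-31,8,0,0,0,1]
}}

```text
time: 1.53
tool_pos: [0.6263, 0.0907, 0.1882]
tcp_rot: [[-1.0, -0.004, -0.004], [-0.004, 1.0, 0.009], [0.004, 0.009, -1.0]]
ft_force: [-0.1, 1.5, 0.0]
width: 1.0
```

```bash
python3 p.py | head -2
```

```text
t 1.5333 pos [626.3  90.7 188.2] yaw err deg 0.24 tilt [-0.23  0.5 ] F [-0.1  1.5  0. ] w 1.0 J [ -1.  46. -21.  92.  20.  46.  61.]
amber [665.6  59.5] tool d: [-39.2 -31.4]
```

Request:
{"name": "apply_moves", "arguments": {
  "rows": [-13,-10,15,0.009,-0.004,0,1,-13,-10,20,0,0,0,1,-10,-8,25,0,0,0,1,-3,-3,25,0,0,0,1,0,0,25,0,0,0,1,0,0,15,0,0,0,1,0,0,0,0,0,0,1,0,0,0,0,0,0,1]
}}

```text
time: 2.2
tool_pos: [0.674, 0.0383, 0.0537]
tcp_rot: [[-1.0, 0.019, 0.003], [0.019, 1.0, -0.011], [-0.003, -0.011, -1.0]]
ft_force: [0.1, -0.6, 0.0]
width: 0.998
```

```bash
python3 p.py | head -2; python3 - <<'E'
from h import *
c=camera("top"); s=camera("side")
a=cv2.resize(c["image"][150:290,190:370],None,fx=3,fy=3); b=cv2.resize(s["image"][120:260,180:360],None,fx=3,fy=3)
cv2.imwrite("pics/g1.png",np.vstack([a,b])[:,:,::-1][::1,::1] if 0 else cv2.resize(np.hstack([a,b]),(800,311))[:,:,::-1])
E
```

```text
t 2.2 pos [674.   38.3  53.7] yaw err deg -1.07 tilt [ 0.19 -0.65] F [ 0.1 -0.6  0. ] w 0.998 J [  1.  59. -17.  87.  24.  38.  61.]
amber [665.6  59.5] tool d: [ 8.7 21.1]
```

View pics/g1.png

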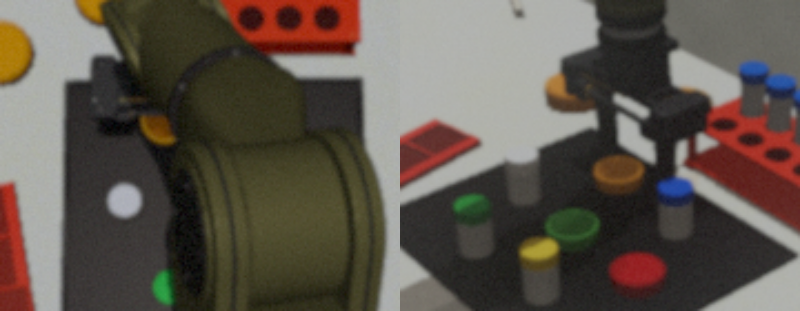

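The gripper is open above the amber dish, with the dish at crop (617,172) below the fingers. It is about 21 mm past the dish in y, because moves coast on after the last row, so I'll slow down earlier.

Request:
{"name": "apply_moves", "arguments": {
  "rows": [3,7,0,-0.006,0.002,-0.01,1,3,6,0,0,0,-0.005,1,2,5,0,0,0,0,1,1,2,0,0,0,0,1,0,0,0,0,0,0,1,0,0,0,0,0,0,1,0,0,0,0,0,0,1,0,0,0,0,0,0,1]
}}

```text
time: 2.97
tool_pos: [0.6677, 0.0644, 0.0615]
tcp_rot: [[-1.0, -0.001, 0.012], [-0.001, 1.0, -0.001], [-0.012, -0.001, -1.0]]
ft_force: [-0.2, 0.4, -0.0]
width: 1.001
```

```bash
python3 p.py | head -2
```

```text
t 2.9667 pos [667.7  64.4  61.5] yaw err deg 0.07 tilt [ 0.72 -0.06] F [-0.2  0.4 -0. ] w 1.001 J [ -1.  58. -17.  88.  24.  37.  60.]
amber [665.6  59.5] tool d: [ 2.1 -4.9]
```

Request:
{"name": "apply_moves", "arguments": {
  "rows": [1,-2,4,0,0.006,0,1,1,-2,6,0,0.003,0,1,0,-1,6,0,0,0,1,0,0,6,0,0,0,1,0,0,4,0,0,0,1,0,0,2,0,0,0,1,0,0,0,0,0,0,1,0,0,0,0,0,0,1]
}}

```text
time: 3.63
tool_pos: [0.665, 0.0565, 0.0285]
tcp_rot: [[-1.0, 0.001, -0.0], [0.001, 1.0, -0.003], [0.0, -0.003, -1.0]]
ft_force: [0.5, 0.0, 0.1]
width: 1.003
```

```bash
python3 p.py | head -2
```

```text
t 3.6333 pos [665.   56.5  28.5] yaw err deg -0.06 tilt [-0.01 -0.16] F [0.5 0.  0.1] w 1.003 J [ -1.  60. -16.  88.  25.  35.  60.]
amber [665.6  59.5] tool d: [-0.6  3. ]
```

Request:
{"name": "apply_moves", "arguments": {
  "rows": [0,2,-1,0,0,0,1,0,1,-0.5,0,0,0,0.6,0,0,0,0,0,0,0.3,0,0,0,0,0,0,0.3,0,0,0,0,0,0,0.3,0,0,0,0,0,0,0.3,0,0,0,0,0,0,0.3,0,0,0,0,0,0,0.3]
}}

```text
time: 4.3
tool_pos: [0.6658, 0.0608, 0.0315]
tcp_rot: [[-1.0, 0.0, 0.002], [0.0, 1.0, -0.002], [-0.002, -0.002, -1.0]]
ft_force: [-0.5, 0.7, -0.7]
width: 0.647
```

```bash
python3 p.py | head -2
```

```text
t 4.3 pos [665.8  60.8  31.5] yaw err deg -0.02 tilt [ 0.12 -0.11] F [-0.5  0.7 -0.7] w 0.647 J [ -1.  60. -16.  88.  25.  35.  60.]
amber [665.6  59.5] tool d: [ 0.2 -1.3]
```

Request:
{"name": "apply_moves", "arguments": {
  "rows": [0,0,-8,0,0,0,0.3,0,0,-15,0,0,0,0.3,0,0,-20,0,0,0,0.3,8,6,-20,0,0,0,0.3,15,12,-15,0,0,0,0.3,22,17,-6,0,0,0,0.3,24,19,0,0,0,0,0.3,24,19,0,0,0,0,0.3]
}}

```text
time: 4.97
tool_pos: [0.5779, 0.1289, 0.1264]
tcp_rot: [[-1.0, 0.015, 0.015], [0.015, 1.0, -0.004], [-0.015, -0.004, -1.0]]
ft_force: [-0.1, 1.5, -0.5]
width: 0.648
```

```bash
python3 p.py | sed -n '1p;7p'
```

```text
t 4.9667 pos [577.9 128.9 126.4] yaw err deg -0.87 tilt [ 0.87 -0.23] F [-0.1  1.5 -0.5] w 0.648 J [ -8.  48. -16. 102.  23.  33.  51.]
R_dish [424.4 250.9] tool d: [155.2 119.6]
```

Request:
{"name": "apply_moves", "arguments": {
  "rows": [24,19,0,0,0.005,-0.005,0.3,22,17,3,0,0,0,0.3,20,16,4,0,0,0,0.3,18,14,5,0,0,0,0.3,15,11,5,0,0,0,0.3,12,9,5,0,0,0,0.3,8,6,5,0,0,0,0.3,4,3,5,0,0,0,0.3]
}}

```text
time: 5.63
tool_pos: [0.4501, 0.2375, 0.1051]
tcp_rot: [[-1.0, 0.002, 0.024], [0.002, 1.0, 0.009], [-0.024, 0.009, -1.0]]
ft_force: [0.4, 0.1, -0.1]
width: 0.643
```

```bash
python3 p.py | sed -n '1p;7p'
```

```text
t 5.6333 pos [450.1 237.5 105.1] yaw err deg -0.12 tilt [1.4  0.49] F [ 0.4  0.1 -0.1] w 0.643 J [-28.  45.  -9. 118.  23.  17.  34.]
R_dish [424.4 250.9] tool d: [25.7 13.3]
```

Request:
{"name": "apply_moves", "arguments": {
  "rows": [6,3,6,0.005,0.01,0,0.3,7,3,8,0.003,0.008,0,0.3,6,3,9,0,0,0,0.3,4,2,8,0,0,0,0.3,2,1,7,0,0,0,0.3,0,0,4,0,0,0,0.3,0,0,2,0,0,0,0.3,0,0,0,0,0,0,0.3]
}}

```text
time: 6.3
tool_pos: [0.4269, 0.2511, 0.0588]
tcp_rot: [[-1.0, 0.005, 0.009], [0.005, 1.0, 0.001], [-0.009, 0.001, -1.0]]
ft_force: [0.5, -0.9, 0.3]
width: 0.648
```

```bash
python3 p.py | sed -n '1p;7p'
```

```text
t 6.3 pos [426.9 251.1  58.8] yaw err deg -0.27 tilt [0.49 0.08] F [ 0.5 -0.9  0.3] w 0.648 J [-33.  50.  -5. 120.  24.  10.  30.]
R_dish [424.4 250.9] tool d: [ 2.5 -0.2]
```

Request:
{"name": "apply_moves", "arguments": {
  "rows": [1,0,3,0,0.006,0,0.3,1,0,4,0,0.002,0,0.3,0,0,4,0,0,0,0.3,0,0,4,0,0,0,0.3,0,0,3,0,0,0,0.3,0,0,2,0,0,0,0.3,0,0,1,0,0,0,0.3,0,0,0,0,0,0,0.3]
}}

```text
time: 6.97
tool_pos: [0.4267, 0.2502, 0.0361]
tcp_rot: [[-1.0, 0.008, 0.002], [0.008, 1.0, 0.002], [-0.002, 0.002, -1.0]]
ft_force: [-0.2, 0.6, 0.4]
width: 0.648
```

```bash
python3 p.py | sed -n '1p;7p'
```

```text
t 6.9667 pos [426.7 250.2  36.1] yaw err deg -0.45 tilt [0.1  0.11] F [-0.2  0.6  0.4] w 0.648 J [-33.  53.  -4. 120.  24.   8.  30.]
R_dish [424.4 250.9] tool d: [2.3 0.7]
```

Request:
{"name": "apply_moves", "arguments": {
  "rows": [1,0,1,0,0,0,0.3,1,0,1,0,0,0,0.3,0,0,1,0,0,0,0.3,0,0,1,0,0,0,0.3,0,0,0.5,0,0,0,0.3,0,0,0,0,0,0,0.3,0,0,0,0,0,0,0.3,0,0,0,0,0,0,0.3]
}}

```text
time: 7.63
tool_pos: [0.4247, 0.2506, 0.0326]
tcp_rot: [[-1.0, 0.007, 0.003], [0.007, 1.0, 0.003], [-0.003, 0.003, -1.0]]
ft_force: [-0.1, 0.2, 0.8]
width: 0.648
```

```bash
python3 p.py | sed -n '1p;7p'
```

```text
t 7.6333 pos [424.7 250.6  32.6] yaw err deg -0.42 tilt [0.19 0.15] F [-0.1  0.2  0.8] w 0.648 J [-34.  53.  -3. 120.  24.   7.  30.]
R_dish [424.4 250.9] tool d: [0.3 0.2]
```

Touching down. I'll release and rise.

Request:
{"name": "apply_moves", "arguments": {
  "rows": [0,0,0,0,0,0,1,0,0,0,0,0,0,1,0,0,0,0,0,0,1,0,0,0,0,0,0,1,0,0,-6,0,0,0,1,0,0,-12,0,0,0,1,0,0,-18,0,0,0,1,0,0,-18,0,0,0,1]
}}

```text
time: 8.3
tool_pos: [0.4227, 0.2494, 0.0858]
tcp_rot: [[-1.0, 0.006, -0.002], [0.006, 1.0, -0.002], [0.002, -0.002, -1.0]]
ft_force: [-0.8, 0.1, -0.0]
width: 0.999
```

```bash
python3 p.py | sed -n '1p;4p'
```

```text
t 8.3 pos [422.7 249.4  85.8] yaw err deg -0.37 tilt [-0.13 -0.12] F [-0.8  0.1 -0. ] w 0.999 J [-31.  47.  -8. 120.  23.  14.  31.]
blue [647.5 -61.5] tool d: [-226.8 -309.5]
```

Request:
{"name": "apply_moves", "arguments": {
  "rows": [-10,-14,-16,0,0,0,1,-17,-23,-12,0,0,0,1,-20,-27,-6,0,0,0,1,-20,-28,0,0,0,0,1,-20,-28,0,0,0,0,1,-20,-28,0,0,0,0,1,-20,-28,0,0,0,0,1,-18,-24,0,0,0,0,1]
}}

```text
time: 8.97
tool_pos: [0.5709, 0.0508, 0.1291]
tcp_rot: [[-1.0, -0.013, 0.003], [-0.013, 1.0, 0.006], [-0.003, 0.006, -1.0]]
ft_force: [0.1, 0.2, 0.4]
width: 1.001
```

```bash
python3 p.py | sed -n '1p;4p'; python3 - <<'E'
from h import *
s=camera("side"); cv2.imwrite("pics/k1.png",cv2.resize(s["image"][150:250,100:260],None,fx=4,fy=4)[:,:,::-1])
E
```

```text
t 8.9667 pos [570.9  50.8 129.1] yaw err deg 0.74 tilt [0.19 0.35] F [0.1 0.2 0.4] w 1.001 J [  1.  47. -19. 105.  26.  32.  57.]
blue [647.5 -61.5] tool d: [ -75.1 -113.3]
```

View pics/k1.png

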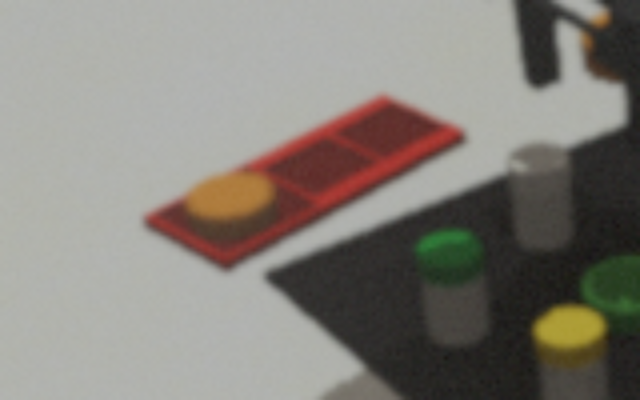

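The amber dish lies flat in the red kit's large pocket, at crop (230,205). On to the blue pot.

Request:
{"name": "apply_moves", "arguments": {
  "rows": [-14,-20,0,0.005,0,0.008,1,-12,-18,0,0,0,0,1,-10,-15,0,0,0,0,1,-8,-13,0,0,0,0,1,-7,-10,0,0,0,0,1,-5,-7,0,0,0,0,1,-2,-4,0,0,0,0,1,0,0,0,0,0,0,1]
}}

```text
time: 9.68
tool_pos: [0.6342, -0.0545, 0.1318]
tcp_rot: [[-1.0, 0.014, 0.007], [0.014, 1.0, -0.008], [-0.007, -0.008, -1.0]]
ft_force: [-0.3, 0.6, -0.3]
width: 1.005
```

```bash
python3 p.py | sed -n '1p;4p'
```

```text
t 9.6833 pos [634.2 -54.5 131.8] yaw err deg -0.79 tilt [ 0.39 -0.45] F [-0.3  0.6 -0.3] w 1.005 J [ 12.  50. -21.  93.  25.  41.  68.]
blue [647.5 -61.5] tool d: [-13.4  -6.8]
```

Request:
{"name": "apply_moves", "arguments": {
  "rows": [-4,-2,4,-0.004,0.003,-0.006,1,-4,-2,9,0,0,-0.003,1,-3,-2,13,0,0,0,1,-1,0,14,0,0,0,1,0,0,14,0,0,0,1,0,0,11,0,0,0,1,0,0,7,0,0,0,1,0,0,3,0,0,0,1]
}}

```text
time: 10.35
tool_pos: [0.6452, -0.0556, 0.0477]
tcp_rot: [[-1.0, -0.003, -0.001], [-0.003, 1.0, -0.0], [0.001, -0.0, -1.0]]
ft_force: [-0.5, -0.7, -0.0]
width: 0.994
```

```bash
python3 p.py | sed -n '1p;4p'
```

```text
t 10.35 pos [645.2 -55.6  47.7] yaw err deg 0.18 tilt [-0.04 -0.02] F [-0.5 -0.7 -0. ] w 0.994 J [ 11.  58. -18.  92.  28.  35.  67.]
blue [647.5 -61.5] tool d: [-2.3 -5.9]
```

Request:
{"name": "apply_moves", "arguments": {
  "rows": [-1,-2,2,0,0,0,1,-1,-2,3,0,0,0,1,0,-1,2,0,0,0,1,0,0,1,0,0,0,1,0,0,0,0,0,0,0.6,0,0,0,0,0,0,0.1,0,0,0,0,0,0,0.1,0,0,0,0,0,0,0.1]
}}

```text
time: 11.02
tool_pos: [0.648, -0.0609, 0.0394]
tcp_rot: [[-1.0, -0.003, 0.001], [-0.003, 1.0, -0.0], [-0.001, -0.0, -1.0]]
ft_force: [0.0, 0.6, -0.2]
width: 0.718
```

```bash
python3 p.py | sed -n '1p;4p'
```

```text
t 11.0167 pos [648.  -60.9  39.4] yaw err deg 0.19 tilt [ 0.03 -0.01] F [ 0.   0.6 -0.2] w 0.718 J [ 11.  59. -18.  92.  28.  34.  67.]
blue [647.5 -61.5] tool d: [ 0.5 -0.6]
```

Well centred; keep closing.

Request:
{"name": "apply_moves", "arguments": {
  "rows": [0,0,0,0,0,0,0.1,0,0,0,0,0,0,0.1,0,0,0,0,0,0,0.1,0,0,0,0,0,0,0.1,0,0,0,0,0,0,0.1,0,0,0,0,0,0,0.1,0,0,0,0,0,0,0.1,0,0,0,0,0,0,0.1]
}}

```text
time: 11.68
tool_pos: [0.6484, -0.0608, 0.0401]
tcp_rot: [[-1.0, -0.003, 0.002], [-0.003, 1.0, -0.0], [-0.002, -0.0, -1.0]]
ft_force: [0.7, 0.0, -0.4]
width: 0.407
```

```bash
python3 p.py | sed -n '1p;9p'
```

```text
t 11.6833 pos [648.4 -60.8  40.1] yaw err deg 0.2 tilt [ 0.1  -0.01] F [ 0.7  0.  -0.4] w 0.407 J [ 11.  59. -18.  92.  28.  34.  67.]
R_p2 [552.4 273.9] tool d: [ 94.8 335. ]
```

Request:
{"name": "apply_moves", "arguments": {
  "rows": [0,0,-6,0,0,0,0.1,0,0,-12,0,0,0,0.1,0,0,-18,0,0,0,0.1,0,0,-22,0,0,0,0.1,0,5,-22,0,0,0,0.1,3,12,-16,0,0,0,0.1,6,20,-8,0,0,0,0.1,8,27,0,0,0,0,0.1]
}}

```text
time: 12.35
tool_pos: [0.632, -0.0044, 0.1533]
tcp_rot: [[-1.0, 0.009, 0.003], [0.009, 1.0, -0.006], [-0.004, -0.006, -1.0]]
ft_force: [0.4, 0.2, -1.3]
width: 0.413
```

```bash
python3 p.py | sed -n '1p;9p'
```

```text
t 12.35 pos [632.   -4.4 153.3] yaw err deg -0.51 tilt [ 0.2  -0.36] F [ 0.4  0.2 -1.3] w 0.413 J [  8.  48. -21.  93.  24.  43.  64.]
R_p2 [552.4 273.9] tool d: [ 82.1 277.6]
```

Request:
{"name": "apply_moves", "arguments": {
  "rows": [9,30,0,0,0,0,0.1,10,32,0,0,0,0,0.1,10,32,0,0,0,0,0.1,9,32,0,0,0,0,0.1,9,30,0,0,0,0,0.1,7,26,0,0,0,0,0.1,6,20,2,0,0,0,0.1,4,14,4,0,0,0,0.1]
}}

```text
time: 13.02
tool_pos: [0.5688, 0.2253, 0.1582]
tcp_rot: [[-1.0, 0.009, 0.017], [0.009, 1.0, -0.0], [-0.017, 0.0, -1.0]]
ft_force: [-0.4, 0.7, -0.7]
width: 0.408
```

```bash
python3 p.py | sed -n '1p;9p'
```

```text
t 13.0167 pos [568.8 225.3 158.2] yaw err deg -0.54 tilt [ 0.98 -0.  ] F [-0.4  0.7 -0.7] w 0.408 J [-16.  46. -18.  98.  22.  39.  43.]
R_p2 [552.4 273.9] tool d: [16.8 48.5]
```

Request:
{"name": "apply_moves", "arguments": {
  "rows": [4,12,5,0,0.01,0,0.1,4,10,8,0,0.005,0,0.1,3,8,12,0,0,0,0.1,2,5,14,0,0,0,0.1,1,2,14,0,0,0,0.1,0,0,11,0,0,0,0.1,0,0,7,0,0,0,0.1,0,0,3,0,0,0,0.1]
}}

```text
time: 13.68
tool_pos: [0.5538, 0.2683, 0.0806]
tcp_rot: [[-1.0, 0.007, 0.003], [0.007, 1.0, 0.003], [-0.003, 0.003, -1.0]]
ft_force: [-0.6, -0.4, -0.3]
width: 0.408
```

```bash
python3 p.py | sed -n '1p;9p'
```

```text
t 13.6833 pos [553.8 268.3  80.6] yaw err deg -0.37 tilt [0.14 0.14] F [-0.6 -0.4 -0.3] w 0.408 J [-22.  53. -15.  98.  24.  32.  38.]
R_p2 [552.4 273.9] tool d: [1.4 5.6]
```

Request:
{"name": "apply_moves", "arguments": {
  "rows": [1,2,4,0,0,-0.005,0.1,0,2,6,0,0,0,0.1,0,1,7,0,0,0,0.1,0,0,6,0,0,0,0.1,0,0,5,0,0,0,0.1,0,0,3,0,0,0,0.1,0,0,1,0,0,0,0.1,0,0,0,0,0,0,0.1]
}}

```text
time: 14.35
tool_pos: [0.5544, 0.2714, 0.045]
tcp_rot: [[-1.0, 0.005, 0.003], [0.005, 1.0, 0.001], [-0.003, 0.001, -1.0]]
ft_force: [0.7, -0.1, -1.0]
width: 0.404
```

```bash
python3 p.py | sed -n '1p;9p'
```

```text
t 14.35 pos [554.4 271.4  45. ] yaw err deg -0.28 tilt [0.2  0.06] F [ 0.7 -0.1 -1. ] w 0.404 J [-23.  56. -14.  98.  25.  28.  37.]
R_p2 [552.4 273.9] tool d: [2.  2.4]
```

Request:
{"name": "apply_moves", "arguments": {
  "rows": [1,1,1,0,0,0,0.1,0,1,1,0,0,0,0.1,0,0,1,0,0,0,0.1,0,0,1,0,0,0,0.1,0,0,0.5,0,0,0,0.1,0,0,0.5,0,0,0,0.1,0,0,0,0,0,0,0.1,0,0,0,0,0,0,0.1]
}}

```text
time: 15.02
tool_pos: [0.5541, 0.2742, 0.0413]
tcp_rot: [[-1.0, 0.005, 0.006], [0.005, 1.0, 0.002], [-0.006, 0.002, -1.0]]
ft_force: [0.0, -0.7, -1.1]
width: 0.405
```

```bash
python3 p.py | sed -n '1p;9p'
```

```text
t 15.0167 pos [554.1 274.2  41.3] yaw err deg -0.28 tilt [0.33 0.14] F [ 0.  -0.7 -1.1] w 0.405 J [-23.  57. -14.  98.  25.  28.  37.]
R_p2 [552.4 273.9] tool d: [ 1.7 -0.4]
```

Request:
{"name": "apply_moves", "arguments": {
  "rows": [0,0,0.5,0,0.004,0,0.1,0,0,0.5,0,0,0,0.1,0,0,0,0,0,0,1,0,0,0,0,0,0,1,0,0,0,0,0,0,1,0,0,0,0,0,0,1,0,0,0,0,0,0,1,0,0,0,0,0,0,1]
}}

```text
time: 15.68
tool_pos: [0.5545, 0.2743, 0.0408]
tcp_rot: [[-1.0, 0.005, 0.002], [0.005, 1.0, 0.003], [-0.002, 0.003, -1.0]]
ft_force: [-0.3, -0.1, -0.9]
width: 0.841
```

Request:
{"name": "apply_moves", "arguments": {
  "rows": [0,0,-4,0,0,0,1,0,0,-10,0,0,0,1,0,0,-16,0,0,0,1,0,0,-20,0,0,0,1,0,0,-20,0,0,0,1,3,-8,-12,0,0,0,1,6,-18,-4,0,0,0,1,8,-28,0,0,0,0,1]
}}

```text
time: 16.35
tool_pos: [0.5377, 0.2276, 0.1351]
tcp_rot: [[-1.0, -0.003, 0.006], [-0.003, 1.0, 0.012], [-0.006, 0.012, -1.0]]
ft_force: [0.3, -0.2, -0.2]
width: 1.001
```

```bash
python3 p.py | sed -n '1p;5p'
```

```text
t 16.35 pos [537.7 227.6 135.1] yaw err deg 0.18 tilt [0.36 0.69] F [ 0.3 -0.2 -0.2] w 1.001 J [-17.  47. -18. 103.  23.  33.  41.]
yellow [472. -59.] tool d: [  66.6 -286.4]
```

Request:
{"name": "apply_moves", "arguments": {
  "rows": [7,-30,0,0.006,0.003,0,1,8,-32,0,0,0,0,1,8,-32,0,0,0,0,1,8,-32,0,0,0,0,1,7,-32,0,0,0,0,1,6,-27,0,0,0,0,1,5,-21,0,0,0,0,1,3,-14,0,0,0,0,1]
}}

```text
time: 17.02
tool_pos: [0.4849, -0.0028, 0.1415]
tcp_rot: [[-1.0, -0.005, 0.014], [-0.005, 1.0, 0.006], [-0.014, 0.006, -1.0]]
ft_force: [-0.7, 0.9, 0.6]
width: 1.001
```

```bash
python3 p.py | sed -n '1p;5p'; python3 - <<'E'
from h import *
s=camera("side"); cv2.imwrite("pics/k2.png",cv2.resize(s["image"][120:270,100:320],None,fx=3,fy=3)[:,:,::-1])
E
```

```text
t 17.0167 pos [484.9  -2.8 141.5] yaw err deg 0.28 tilt [0.8  0.36] F [-0.7  0.9  0.6] w 1.001 J [  6.  41. -17. 120.  30.  22.  55.]
yellow [472. -59.] tool d: [ 13.2 -56.2]
```

View pics/k2.png

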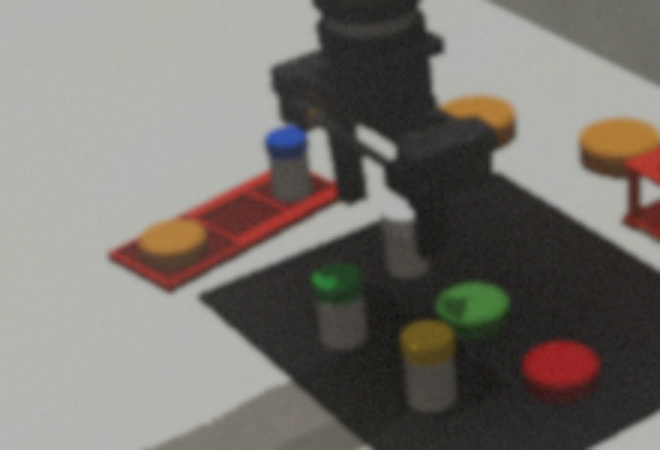

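The blue pot stands upright in the far small pocket, at crop (290,165), and the amber dish is in its pocket. The yellow pot is at (430,365).

Request:
{"name": "apply_moves", "arguments": {
  "rows": [3,-12,0,0.004,0.01,0,1,3,-11,2,0,0.003,0,1,2,-9,5,0,0,0,1,1,-6,8,0,0,0,1,1,-3,12,0,0,0,1,0,0,13,0,0,0,1,0,0,10,0,0,0,1,0,0,6,0,0,0,1]
}}

```text
time: 17.73
tool_pos: [0.4768, -0.0495, 0.0851]
tcp_rot: [[-1.0, 0.0, 0.009], [0.0, 1.0, 0.001], [-0.009, 0.001, -1.0]]
ft_force: [-0.4, -0.0, 0.1]
width: 1.002
```

```bash
python3 p.py | sed -n '1p;5p'
```

```text
t 17.7333 pos [476.8 -49.5  85.1] yaw err deg -0.02 tilt [0.52 0.05] F [-0.4 -0.   0.1] w 1.002 J [  7.  47. -10. 122.  36.  13.  55.]
yellow [472. -59.] tool d: [ 4.8 -9.5]
```

Request:
{"name": "apply_moves", "arguments": {
  "rows": [2,-3,2,0,0.006,0,1,1,-3,4,0,0.003,0,1,1,-2,7,0,0,0,1,0,-1,9,0,0,0,1,0,0,9,0,0,0,1,0,0,6,0,0,0,1,0,0,3,0,0,0,1,0,0,0,0,0,0,1]
}}

```text
time: 18.4
tool_pos: [0.4728, -0.0584, 0.0408]
tcp_rot: [[-1.0, -0.002, -0.001], [-0.002, 1.0, 0.002], [0.001, 0.002, -1.0]]
ft_force: [0.4, 0.7, 0.4]
width: 1.001
```

```bash
python3 p.py | sed -n '1p;5p'
```

```text
t 18.4 pos [472.8 -58.4  40.8] yaw err deg 0.12 tilt [-0.03  0.14] F [0.4 0.7 0.4] w 1.001 J [  5.  52.  -5. 123.  38.   7.  54.]
yellow [472. -59.] tool d: [ 0.8 -0.6]
```

Request:
{"name": "apply_moves", "arguments": {
  "rows": [0,0,0.5,0,0,0,0.1,0,0,0.5,0,0,0,0.1,0,0,0.5,0,0,0,0.1,0,0,0,0,0,0,0.1,0,0,0,0,0,0,0.1,0,0,0,0,0,0,0.1,0,0,0,0,0,0,0.1,0,0,0,0,0,0,0.1]
}}

```text
time: 19.07
tool_pos: [0.4737, -0.0584, 0.0407]
tcp_rot: [[-1.0, -0.002, 0.002], [-0.002, 1.0, 0.003], [-0.002, 0.003, -1.0]]
ft_force: [-0.4, 0.0, 0.5]
width: 0.419
```

```bash
python3 p.py | sed -n '1p;8p'
```

```text
t 19.0667 pos [473.7 -58.4  40.7] yaw err deg 0.11 tilt [0.14 0.16] F [-0.4  0.   0.5] w 0.419 J [  5.  52.  -5. 123.  38.   6.  54.]
R_p1 [493.3 263.3] tool d: [-20.2 321.6]
```

Request:
{"name": "apply_moves", "arguments": {
  "rows": [0,0,0,0,0,0,0.1,0,0,0,0,0,0,0.1,0,0,-6,0,0,0,0.1,0,0,-12,0,0,0,0.1,0,0,-18,0,0,0,0.1,0,0,-22,0,0,0,0.1,0,2,-22,0,0,0,0.1,0,8,-16,0,0,0,0.1]
}}

```text
time: 19.73
tool_pos: [0.4704, -0.05, 0.1387]
tcp_rot: [[-1.0, -0.002, -0.007], [-0.002, 1.0, -0.0], [0.007, -0.0, -1.0]]
ft_force: [0.6, -0.5, -0.7]
width: 0.408
```

```bash
python3 p.py | sed -n '1p;8p'
```

```text
t 19.7333 pos [470.4 -50.  138.7] yaw err deg 0.09 tilt [-0.42 -0.02] F [ 0.6 -0.5 -0.7] w 0.408 J [ 12.  41. -18. 121.  32.  23.  58.]
R_p1 [493.3 263.3] tool d: [-23.4 313.3]
```

Request:
{"name": "apply_moves", "arguments": {
  "rows": [0,16,-8,0,-0.005,0,0.1,-2,24,0,0,0,0,0.1,-2,32,0,0,0,0,0.1,-3,34,0,0,0,0,0.1,-3,34,0,0,0,0,0.1,-3,34,0,0,0,0,0.1,-3,34,0,0,0,0,0.1,-3,28,0,0,0,0,0.1]
}}

```text
time: 20.4
tool_pos: [0.4912, 0.1854, 0.1538]
tcp_rot: [[-1.0, 0.017, 0.003], [0.017, 1.0, -0.007], [-0.003, -0.007, -1.0]]
ft_force: [0.8, -0.4, -0.5]
width: 0.408
```

```bash
python3 p.py | sed -n '1p;8p'
```

```text
t 20.4 pos [491.2 185.4 153.8] yaw err deg -0.95 tilt [ 0.19 -0.41] F [ 0.8 -0.4 -0.5] w 0.408 J [-15.  42. -17. 112.  25.  30.  39.]
R_p1 [493.3 263.3] tool d: [-0.8 77.9]
```

Request:
{"name": "apply_moves", "arguments": {
  "rows": [0,18,2,-0.005,0,-0.008,0.1,0,14,5,0,0,-0.004,0.1,0,11,9,0,0,0,0.1,0,8,12,0,0,0,0.1,0,5,13,0,0,0,0.1,0,3,12,0,0,0,0.1,0,0,8,0,0,0,0.1,0,0,4,0,0,0,0.1]
}}

```text
time: 21.07
tool_pos: [0.4906, 0.2567, 0.0874]
tcp_rot: [[-1.0, -0.007, 0.006], [-0.007, 1.0, 0.005], [-0.006, 0.005, -1.0]]
ft_force: [0.8, -0.5, -0.1]
width: 0.411
```

```bash
python3 p.py | sed -n '1p;8p'
```

```text
t 21.0667 pos [490.6 256.7  87.4] yaw err deg 0.4 tilt [0.36 0.29] F [ 0.8 -0.5 -0.1] w 0.411 J [-24.  49. -14. 109.  26.  24.  33.]
R_p1 [493.3 263.3] tool d: [-2.8  6.5]
```

Request:
{"name": "apply_moves", "arguments": {
  "rows": [-1,2,3,0.003,0.004,0,0.1,-1,2,6,0,0,0,0.1,0,2,8,0,0,0,0.1,0,0,8,0,0,0,0.1,0,0,7,0,0,0,0.1,0,0,4,0,0,0,0.1,0,0,2,0,0,0,0.1,0,0,0,0,0,0,0.1]
}}

```text
time: 21.73
tool_pos: [0.4933, 0.2591, 0.0439]
tcp_rot: [[-1.0, -0.002, 0.0], [-0.002, 1.0, -0.002], [-0.0, -0.002, -1.0]]
ft_force: [-0.5, 0.2, 0.2]
width: 0.411
```

```bash
python3 p.py | sed -n '1p;8p'
```

```text
t 21.7333 pos [493.3 259.1  43.9] yaw err deg 0.13 tilt [ 0.   -0.14] F [-0.5  0.2  0.2] w 0.411 J [-26.  54. -11. 109.  28.  20.  31.]
R_p1 [493.3 263.3] tool d: [-0.1  4.2]
```

Request:
{"name": "apply_moves", "arguments": {
  "rows": [0,2,0.5,0,0,0,0.1,0,1,0.5,0,0,0,0.1,0,0,0.5,0,0,0,0.1,0,0,0.5,0,0,0,0.1,0,0,0.5,0,0,0,0.1,0,0,0.5,0,0,0,0.1,0,0,0,0,0,0,0.1,0,0,0,0,0,0,0.1]
}}

```text
time: 22.4
tool_pos: [0.494, 0.2629, 0.0419]
tcp_rot: [[-1.0, -0.002, 0.002], [-0.002, 1.0, -0.001], [-0.002, -0.001, -1.0]]
ft_force: [0.3, 1.0, 0.3]
width: 0.409
```

```bash
python3 p.py | sed -n '1p;8p'
```

```text
t 22.4 pos [494.  262.9  41.9] yaw err deg 0.13 tilt [ 0.12 -0.06] F [0.3 1.  0.3] w 0.409 J [-26.  54. -11. 109.  28.  20.  31.]
R_p1 [493.3 263.3] tool d: [0.6 0.4]
```

Request:
{"name": "apply_moves", "arguments": {
  "rows": [0,0,0.5,0,0,0,0.1,0,0,0.5,0,0,0,0.1,0,0,0,0,0,0,1,0,0,0,0,0,0,1,0,0,0,0,0,0,1,0,0,0,0,0,0,1,0,0,0,0,0,0,1,0,0,0,0,0,0,1]
}}

```text
time: 23.07
tool_pos: [0.4943, 0.2629, 0.0418]
tcp_rot: [[-1.0, -0.002, 0.003], [-0.002, 1.0, -0.001], [-0.003, -0.001, -1.0]]
ft_force: [0.9, -0.3, 0.5]
width: 0.838
```

Request:
{"name": "apply_moves", "arguments": {
  "rows": [0,0,-4,0,0,0,1,0,0,-10,0,0,0,1,0,0,-16,0,0,0,1,0,0,-20,0,0,0,1,0,0,-20,0,0,0,1,0,-8,-12,0,0,0,1,0,-18,-4,0,0,0,1,-3,-28,0,0,0,0,1]
}}

```text
time: 23.73
tool_pos: [0.4961, 0.2147, 0.1357]
tcp_rot: [[-1.0, -0.013, 0.005], [-0.013, 1.0, 0.006], [-0.005, 0.006, -1.0]]
ft_force: [1.4, 0.3, 0.1]
width: 0.999
```

```bash
python3 p.py | sed -n '1p;3p'
```

```text
t 23.7333 pos [496.1 214.7 135.7] yaw err deg 0.73 tilt [0.29 0.35] F [1.4 0.3 0.1] w 0.999 J [-18.  44. -17. 110.  25.  28.  38.]
red [ 557.5 -107.5] tool d: [ -57.3 -323. ]
```

Request:
{"name": "apply_moves", "arguments": {
  "rows": [-5,-32,0,0.005,0.003,0.005,1,-6,-34,0,0,0,0,1,-7,-34,0,0,0,0,1,-7,-34,0,0,0,0,1,-7,-34,0,0,0,0,1,-6,-34,0,0,0,0,1,-5,-28,0,0,0,0,1,-4,-22,0,0,0,0,1]
}}

```text
time: 24.4
tool_pos: [0.5451, -0.0536, 0.1413]
tcp_rot: [[-1.0, -0.01, 0.006], [-0.01, 1.0, -0.002], [-0.006, -0.002, -1.0]]
ft_force: [-0.4, 0.4, -0.4]
width: 1.0
```

```bash
python3 p.py | sed -n '1p;3p'; python3 - <<'E'
from h import *
s=camera("side"); cv2.imwrite("pics/k3.png",cv2.resize(s["image"][120:270,100:320],None,fx=3,fy=3)[:,:,::-1])
E
```

```text
t 24.4 pos [545.1 -53.6 141.3] yaw err deg 0.55 tilt [ 0.34 -0.12] F [-0.4  0.4 -0.4] w 1.0 J [ 14.  45. -22. 109.  30.  32.  63.]
red [ 557.5 -107.5] tool d: [-11.9 -54. ]
```

View pics/k3.png

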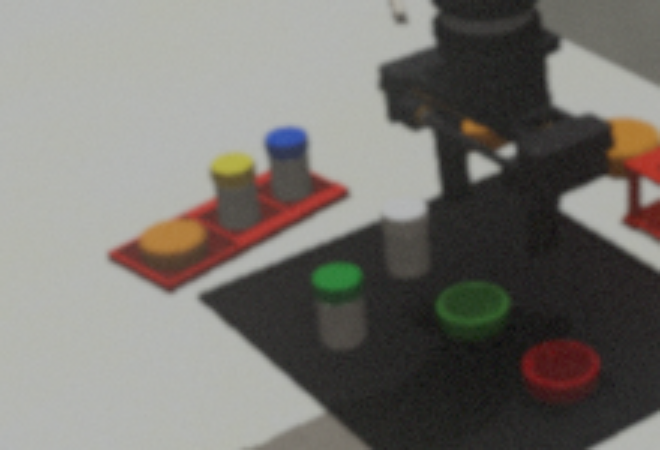

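The red kit is complete: amber (172,240), yellow (237,190) and blue (290,165), all upright. Next is the red dish.

Request:
{"name": "apply_moves", "arguments": {
  "rows": [-3,-12,0,0,0.004,0.005,1,-3,-10,4,0,0,0,1,-2,-7,9,0,0,0,1,-1,-5,13,0,0,0,1,0,-3,14,0,0,0,1,0,0,13,0,0,0,1,0,0,9,0,0,0,1,0,0,4,0,0,0,1]
}}

```text
time: 25.12
tool_pos: [0.5529, -0.1043, 0.0707]
tcp_rot: [[-1.0, 0.008, 0.002], [0.008, 1.0, -0.009], [-0.002, -0.009, -1.0]]
ft_force: [-0.2, -0.4, 0.9]
width: 1.005
```

```bash
python3 p.py | sed -n '1p;3p'
```

```text
t 25.1167 pos [ 552.9 -104.3   70.7] yaw err deg -0.43 tilt [ 0.09 -0.5 ] F [-0.2 -0.4  0.9] w 1.005 J [ 16.  52. -17. 108.  34.  26.  63.]
red [ 557.5 -107.5] tool d: [-4.7 -3.2]
```

Request:
{"name": "apply_moves", "arguments": {
  "rows": [-2,-1,3,-0.005,0,-0.005,1,-2,-1,6,-0.002,0,0,1,0,0,8,0,0,0,1,0,0,8,0,0,0,1,0,0,6,0,0,0,1,0,0,3,0,0,0,1,0,0,1,0,0,0,1,0,0,0,0,0,0,1]
}}

```text
time: 25.78
tool_pos: [0.5571, -0.1037, 0.0308]
tcp_rot: [[-1.0, -0.002, 0.0], [-0.002, 1.0, 0.001], [-0.0, 0.001, -1.0]]
ft_force: [-0.5, 0.1, 0.1]
width: 1.003
```

```bash
python3 p.py | sed -n '1p;3p'
```

```text
t 25.7833 pos [ 557.1 -103.7   30.8] yaw err deg 0.13 tilt [0.02 0.05] F [-0.5  0.1  0.1] w 1.003 J [ 15.  56. -15. 107.  36.  22.  63.]
red [ 557.5 -107.5] tool d: [-0.4 -3.8]
```

Request:
{"name": "apply_moves", "arguments": {
  "rows": [0,-2,0.5,0,0,0,1,0,-1,0.5,0,0,0,0.7,0,0,0.5,0,0,0,0.3,0,0,0,0,0,0,0.3,0,0,0,0,0,0,0.3,0,0,0,0,0,0,0.3,0,0,0,0,0,0,0.3,0,0,0,0,0,0,0.3]
}}

```text
time: 26.45
tool_pos: [0.5579, -0.1074, 0.0306]
tcp_rot: [[-1.0, -0.002, 0.003], [-0.002, 1.0, 0.0], [-0.003, 0.0, -1.0]]
ft_force: [0.6, -0.2, -0.8]
width: 0.646
```

```bash
python3 p.py | sed -n '1p;10p'
```

```text
t 26.45 pos [ 557.9 -107.4   30.6] yaw err deg 0.1 tilt [0.16 0.03] F [ 0.6 -0.2 -0.8] w 0.646 J [ 15.  56. -15. 107.  36.  22.  63.]
B_dish [ 493.9 -289.4] tool d: [  64.3 -181.9]
```

Request:
{"name": "apply_moves", "arguments": {
  "rows": [0,0,-6,0,0,0,0.3,0,0,-12,0,0,0,0.3,0,0,-14,0,0,0,0.3,4,-10,-10,0,0,0,0.3,7,-18,-4,0,0,0,0.3,8,-24,0,0,0,0,0.3,8,-24,0,0,0,0,0.3,8,-22,0,0,0,0,0.3]
}}

```text
time: 27.12
tool_pos: [0.5272, -0.1998, 0.0855]
tcp_rot: [[-1.0, -0.017, 0.011], [-0.016, 1.0, 0.005], [-0.011, 0.005, -1.0]]
ft_force: [-0.3, -0.9, -0.6]
width: 0.646
```

```bash
python3 p.py | sed -n '1p;10p'
```

```text
t 27.1167 pos [ 527.2 -199.8   85.5] yaw err deg 0.94 tilt [0.65 0.31] F [-0.3 -0.9 -0.6] w 0.646 J [ 29.  51. -21. 108.  35.  28.  74.]
B_dish [ 493.9 -289.4] tool d: [ 34.7 -89. ]
```

Request:
{"name": "apply_moves", "arguments": {
  "rows": [7,-18,0,0.005,0.008,0.008,0.3,6,-15,0,0,0,0.004,0.3,5,-12,2,0,0,0,0.3,4,-10,4,0,0,0,0.3,3,-8,5,0,0,0,0.3,2,-5,5,0,0,0,0.3,1,-2,4,0,0,0,0.3,0,0,2,0,0,0,0.3]
}}

```text
time: 27.78
tool_pos: [0.4963, -0.2819, 0.0685]
tcp_rot: [[-1.0, 0.005, 0.007], [0.005, 1.0, -0.007], [-0.007, -0.007, -1.0]]
ft_force: [0.2, -0.4, -0.4]
width: 0.646
```

```bash
python3 p.py | sed -n '1p;10p'
```

```text
t 27.7833 pos [ 496.3 -281.9   68.5] yaw err deg -0.3 tilt [ 0.38 -0.4 ] F [ 0.2 -0.4 -0.4] w 0.646 J [ 37.  53. -20. 107.  38.  27.  79.]
B_dish [ 493.9 -289.4] tool d: [ 2.3 -7.5]
```

Request:
{"name": "apply_moves", "arguments": {
  "rows": [1,-3,3,-0.004,0.004,-0.003,0.3,1,-2,5,0,0,0,0.3,0,-1,6,0,0,0,0.3,0,-1,6,0,0,0,0.3,0,0,5,0,0,0,0.3,0,0,3,0,0,0,0.3,0,0,1.5,0,0,0,0.3,0,0,0,0,0,0,0.3]
}}

```text
time: 28.45
tool_pos: [0.4958, -0.2849, 0.0343]
tcp_rot: [[-1.0, -0.005, 0.002], [-0.005, 1.0, 0.001], [-0.002, 0.001, -1.0]]
ft_force: [-0.2, -0.7, -1.0]
width: 0.647
```

```bash
python3 p.py | sed -n '1p;10p'
```

```text
t 28.45 pos [ 495.8 -284.9   34.3] yaw err deg 0.26 tilt [0.09 0.08] F [-0.2 -0.7 -1. ] w 0.647 J [ 36.  56. -19. 106.  39.  24.  79.]
B_dish [ 493.9 -289.4] tool d: [ 1.9 -4.5]
```

Request:
{"name": "apply_moves", "arguments": {
  "rows": [1,-2,0.5,0,0,0,0.3,0,-1,0.5,0,0,0,0.3,0,-1,0.5,0,0,0,0.3,0,0,0.5,0,0,0,0.3,0,0,0.5,0,0,0,0.3,0,0,0.5,0,0,0,0.3,0,0,0.5,0,0,0,0.3,0,0,0,0,0,0,0.3]
}}

```text
time: 29.12
tool_pos: [0.4954, -0.2896, 0.0314]
tcp_rot: [[-1.0, -0.004, 0.003], [-0.004, 1.0, 0.001], [-0.003, 0.001, -1.0]]
ft_force: [-0.4, -0.4, 0.7]
width: 0.648
```

```bash
python3 p.py | sed -n '1p;10p'
```

```text
t 29.1167 pos [ 495.4 -289.6   31.4] yaw err deg 0.25 tilt [0.19 0.04] F [-0.4 -0.4  0.7] w 0.648 J [ 36.  56. -18. 106.  40.  24.  79.]
B_dish [ 493.9 -289.4] tool d: [1.5 0.2]
```

Request:
{"name": "apply_moves", "arguments": {
  "rows": [0,0,0,0,0,0,1,0,0,0,0,0,0,1,0,0,0,0,0,0,1,0,0,0,0,0,0,1,0,0,0,0,0,0,1,0,0,-6,0,0,0,1,0,0,-14,0,0,0,1,0,0,-20,0,0,0,1]
}}

```text
time: 29.78
tool_pos: [0.4932, -0.2883, 0.07]
tcp_rot: [[-1.0, -0.006, -0.003], [-0.006, 1.0, 0.003], [0.003, 0.003, -1.0]]
ft_force: [-0.6, 0.1, -0.2]
width: 0.998
```

```bash
python3 p.py | sed -n '1p;6p'
```

```text
t 29.7833 pos [ 493.2 -288.3   70. ] yaw err deg 0.32 tilt [-0.17  0.19] F [-0.6  0.1 -0.2] w 0.998 J [ 38.  53. -22. 106.  37.  29.  81.]
green [464.5  51. ] tool d: [ 26.8 339.5]
```

Request:
{"name": "apply_moves", "arguments": {
  "rows": [0,10,-18,0,0,0,1,1,20,-14,0,0,0,1,2,30,-8,0,0,0,1,2,34,0,0,0,0,1,3,34,0,0,0,0,1,3,34,0,0,0,0,1,3,34,0,0,0,0,1,3,32,0,0,0,0,1]
}}

```text
time: 30.45
tool_pos: [0.4792, -0.0643, 0.1184]
tcp_rot: [[-1.0, 0.016, 0.01], [0.016, 1.0, -0.006], [-0.01, -0.006, -1.0]]
ft_force: [0.9, -0.6, -0.7]
width: 1.0
```

```bash
python3 p.py | sed -n '1p;6p'; python3 - <<'E'
from h import *
s=camera("side"); cv2.imwrite("pics/k4.png",cv2.resize(s["image"][190:330,180:400],None,fx=3,fy=3)[:,:,::-1])
E
```

```text
t 30.45 pos [479.2 -64.3 118.4] yaw err deg -0.94 tilt [ 0.59 -0.35] F [ 0.9 -0.6 -0.7] w 1.0 J [ 11.  44. -15. 121.  35.  19.  56.]
green [464.5  51. ] tool d: [ 16.6 115.1]
```

View pics/k4.png

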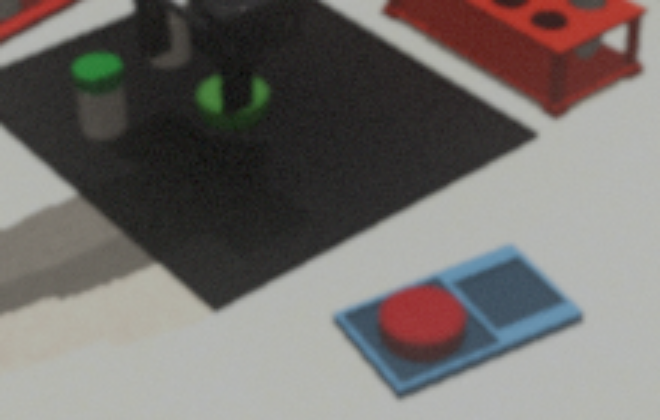

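The red dish lies flat in the blue kit's large pocket, at crop (422,322). The green pot is at (100,95).

Request:
{"name": "apply_moves", "arguments": {
  "rows": [2,24,0,-0.005,0.006,-0.008,1,2,19,0,0,0.003,-0.004,1,2,14,0,0,0,0,1,2,11,0,0,0,0,1,2,8,1,0,0,0,1,1,5,3,0,0,0,1,0,2,4,0,0,0,1,0,0,4,0,0,0,1]
}}

```text
time: 31.17
tool_pos: [0.469, 0.037, 0.1099]
tcp_rot: [[-1.0, -0.019, 0.008], [-0.019, 1.0, 0.009], [-0.008, 0.009, -1.0]]
ft_force: [0.8, 0.1, -0.4]
width: 1.002
```

```bash
python3 p.py | sed -n '1p;6p'
```

```text
t 31.1667 pos [469.   37.  109.9] yaw err deg 1.07 tilt [0.46 0.5 ] F [ 0.8  0.1 -0.4] w 1.002 J [ -2.  44. -13. 123.  33.  15.  48.]
green [464.5  51. ] tool d: [ 4.2 14. ]
```

Request:
{"name": "apply_moves", "arguments": {
  "rows": [1,5,2,0.005,0.005,0.008,1,1,4,4,0.003,0.003,0.004,1,1,3,7,0,0,0,1,0,1,10,0,0,0,1,0,0,12,0,0,0,1,0,0,11,0,0,0,1,0,0,8,0,0,0,1,0,0,4,0,0,0,1]
}}

```text
time: 31.83
tool_pos: [0.466, 0.0483, 0.0461]
tcp_rot: [[-1.0, 0.0, -0.001], [0.0, 1.0, -0.003], [0.001, -0.003, -1.0]]
ft_force: [-0.4, 0.3, -0.4]
width: 1.002
```

```bash
python3 p.py | sed -n '1p;6p'
```

```text
t 31.8333 pos [466.   48.3  46.1] yaw err deg -0.02 tilt [-0.06 -0.15] F [-0.4  0.3 -0.4] w 1.002 J [ -9.  51.  -4. 124.  35.   6.  43.]
green [464.5  51. ] tool d: [1.5 2.7]
```

Request:
{"name": "apply_moves", "arguments": {
  "rows": [1,1,1,0,0,0,1,0,1,1,0,0,0,0.8,0,0,1,0,0,0,0.1,0,0,0,0,0,0,0.1,0,0,0,0,0,0,0.1,0,0,0,0,0,0,0.1,0,0,0,0,0,0,0.1,0,0,0,0,0,0,0.1]
}}

```text
time: 32.5
tool_pos: [0.4649, 0.0503, 0.0426]
tcp_rot: [[-1.0, 0.001, -0.001], [0.001, 1.0, -0.003], [0.001, -0.003, -1.0]]
ft_force: [1.2, -0.6, -0.4]
width: 0.498
```

```bash
python3 p.py | sed -n '1p;6p'
```

```text
t 32.5 pos [464.9  50.3  42.6] yaw err deg -0.06 tilt [-0.06 -0.18] F [ 1.2 -0.6 -0.4] w 0.498 J [-10.  52.  -3. 124.  36.   5.  43.]
green [464.5  51. ] tool d: [0.4 0.7]
```

Request:
{"name": "apply_moves", "arguments": {
  "rows": [0,0,0,0,0,0,0.1,0,0,0,0,0,0,0.1,0,0,0,0,0,0,0.1,0,0,0,0,0,0,0.1,0,0,0,0,0,0,0.1,0,0,0,0,0,0,0.1,0,0,0,0,0,0,0.1,0,0,0,0,0,0,0.1]
}}

```text
time: 33.17
tool_pos: [0.465, 0.0502, 0.0428]
tcp_rot: [[-1.0, 0.002, -0.001], [0.002, 1.0, -0.003], [0.001, -0.003, -1.0]]
ft_force: [0.2, -0.1, -0.6]
width: 0.408
```

```bash
python3 p.py | sed -n '1p;11p'
```

```text
t 33.1667 pos [465.   50.2  42.8] yaw err deg -0.09 tilt [-0.04 -0.17] F [ 0.2 -0.1 -0.6] w 0.408 J [-10.  52.  -3. 124.  36.   5.  43.]
B_pot [ 562.9 -301.3] tool d: [ -98.5 -351.3]
```

Request:
{"name": "apply_moves", "arguments": {
  "rows": [0,0,-6,0,0,0,0.1,0,0,-12,0,0,0,0.1,0,0,-18,0,0,0,0.1,0,0,-18,0,0,0,0.1,0,-4,-16,0,0,0,0.1,-3,-12,-8,0,0,0,0.1,-5,-20,0,0,0,0,0.1,-7,-27,0,0,0,0,0.1]
}}

```text
time: 33.83
tool_pos: [0.479, -0.0073, 0.1274]
tcp_rot: [[-1.0, -0.013, -0.001], [-0.013, 1.0, -0.001], [0.001, -0.001, -1.0]]
ft_force: [-0.0, -0.4, -1.1]
width: 0.407
```

```bash
python3 p.py | sed -n '1p;11p'
```

```text
t 33.8333 pos [479.   -7.3 127.4] yaw err deg 0.74 tilt [-0.08 -0.03] F [-0.  -0.4 -1.1] w 0.407 J [  6.  43. -17. 121.  33.  21.  53.]
B_pot [ 562.9 -301.3] tool d: [ -80.1 -295.1]
```

Request:
{"name": "apply_moves", "arguments": {
  "rows": [-8,-30,0,0,0,0.005,0.1,-9,-32,0,0,0,0,0.1,-9,-32,0,0,0,0,0.1,-9,-32,0,0,0,0,0.1,-9,-32,0,0,0,0,0.1,-8,-30,0,0,0,0,0.1,-7,-24,0,0,0,0,0.1,-5,-18,0,0,0,0,0.1]
}}

```text
time: 34.5
tool_pos: [0.5448, -0.251, 0.1323]
tcp_rot: [[-1.0, -0.008, -0.001], [-0.008, 1.0, -0.003], [0.001, -0.003, -1.0]]
ft_force: [0.1, 0.7, -1.1]
width: 0.408
```

```bash
python3 p.py | sed -n '1p;11p'
```

```text
t 34.5 pos [ 544.8 -251.   132.3] yaw err deg 0.43 tilt [-0.08 -0.19] F [ 0.1  0.7 -1.1] w 0.408 J [ 35.  49. -26. 100.  32.  39.  81.]
B_pot [ 562.9 -301.3] tool d: [-17.7 -50.4]
```

Request:
{"name": "apply_moves", "arguments": {
  "rows": [-4,-11,2,0,0,0.004,0.1,-4,-9,4,0,0,0,0.1,-3,-7,7,0,0,0,0.1,-2,-5,9,0,0,0,0.1,-1,-3,10,0,0,0,0.1,0,-1,8,0,0,0,0.1,0,0,5,0,0,0,0.1,0,0,2,0,0,0,0.1]
}}

```text
time: 35.17
tool_pos: [0.556, -0.2963, 0.0824]
tcp_rot: [[-1.0, 0.006, -0.005], [0.006, 1.0, -0.007], [0.005, -0.007, -1.0]]
ft_force: [-0.1, 0.2, -0.9]
width: 0.406
```

```bash
python3 p.py | sed -n '1p;11p'
```

```text
t 35.1667 pos [ 556.  -296.3   82.4] yaw err deg -0.34 tilt [-0.27 -0.38] F [-0.1  0.2 -0.9] w 0.406 J [ 37.  55. -24.  95.  34.  38.  84.]
B_pot [ 562.9 -301.3] tool d: [-7.  -4.9]
```

Request:
{"name": "apply_moves", "arguments": {
  "rows": [-2,-2,3,-0.004,-0.003,-0.003,0.1,-2,-1,5,0,0,0,0.1,-2,-1,6,0,0,0,0.1,-1,0,7,0,0,0,0.1,0,0,6,0,0,0,0.1,0,0,4,0,0,0,0.1,0,0,2,0,0,0,0.1,0,0,0,0,0,0,0.1]
}}

```text
time: 35.83
tool_pos: [0.5639, -0.2974, 0.0451]
tcp_rot: [[-1.0, -0.002, -0.002], [-0.002, 1.0, -0.0], [0.002, -0.0, -1.0]]
ft_force: [0.2, -0.5, -0.8]
width: 0.409
```

```bash
python3 p.py | sed -n '1p;11p'
```

```text
t 35.8333 pos [ 563.9 -297.4   45.1] yaw err deg 0.1 tilt [-0.14 -0.  ] F [ 0.2 -0.5 -0.8] w 0.409 J [ 36.  58. -23.  94.  35.  35.  83.]
B_pot [ 562.9 -301.3] tool d: [ 1.  -3.9]
```

Request:
{"name": "apply_moves", "arguments": {
  "rows": [0.5,-2,0.5,0,0,0,0.1,0,-1,0.5,0,0,0,0.1,0,-0.5,0.5,0,0,0,0.1,0,0,0.5,0,0,0,0.1,0,0,0.3,0,0,0,0.1,0,0,0,0,0,0,0.1,0,0,0,0,0,0,0.1,0,0,0,0,0,0,0.1]
}}

```text
time: 36.5
tool_pos: [0.5639, -0.3015, 0.0441]
tcp_rot: [[-1.0, -0.002, -0.001], [-0.002, 1.0, -0.001], [0.001, -0.001, -1.0]]
ft_force: [-0.3, 2.2, -0.7]
width: 0.405
```

```bash
python3 p.py | sed -n '1p;11p'
```

```text
t 36.5 pos [ 563.9 -301.5   44.1] yaw err deg 0.09 tilt [-0.04 -0.04] F [-0.3  2.2 -0.7] w 0.405 J [ 36.  59. -23.  94.  36.  35.  84.]
B_pot [ 562.9 -301.3] tool d: [1.  0.2]
```

Request:
{"name": "apply_moves", "arguments": {
  "rows": [0,0,0.5,0,0,0,0.1,0,0,0.5,0,0,0,0.1,0,0,0.3,0,0,0,0.1,0,0,0,0,0,0,0.1,0,0,0,0,0,0,1,0,0,0,0,0,0,1,0,0,0,0,0,0,1,0,0,0,0,0,0,1]
}}

```text
time: 37.17
tool_pos: [0.5643, -0.3018, 0.0435]
tcp_rot: [[-1.0, -0.001, 0.0], [-0.001, 1.0, -0.002], [-0.0, -0.002, -1.0]]
ft_force: [-0.3, 0.1, -0.3]
width: 0.686
```

Request:
{"name": "apply_moves", "arguments": {
  "rows": [0,0,0,0,0,0,1,0,0,0,0,0,0,1,0,0,-4,0,0,0,1,0,0,-10,0,0,0,1,0,0,-16,0,0,0,1,0,0,-20,0,0,0,1,0,0,-20,0,0,0,1,0,0,-20,0,0,0,1]
}}

```text
time: 37.83
tool_pos: [0.5615, -0.3005, 0.1348]
tcp_rot: [[-1.0, -0.002, -0.008], [-0.002, 1.0, 0.002], [0.008, 0.002, -1.0]]
ft_force: [0.2, 0.3, -0.0]
width: 0.996
```

Request:
{"name": "apply_moves", "arguments": {
  "rows": [0,-6,-16,0,0,0,1,3,-14,-14,0,0,0,1,6,-22,-12,0,0,0,1,6,-22,-12,0,0,0,1,4,-18,-12,0,0,0,1,3,-10,-8,0,0,0,1,0,-4,-4,0,0,0,1,0,0,0,0,0,0,1]
}}

```text
time: 38.5
tool_pos: [0.5429, -0.3992, 0.2308]
tcp_rot: [[-1.0, -0.007, 0.006], [-0.007, 1.0, -0.003], [-0.006, -0.003, -1.0]]
ft_force: [0.1, -0.1, -0.8]
width: 1.002
```

```bash
python3 p.py | sed -n '1p'; python3 - <<'E'
from h import *
for n in("top","side"):
    s=camera(n); cv2.imwrite(f"pics/{n}9.png",s["image"][:,:,::-1])
E
```

```text
t 38.5 pos [ 542.9 -399.2  230.8] yaw err deg 0.42 tilt [ 0.35 -0.16] F [ 0.1 -0.1 -0.8] w 1.002 J [ 48.  47. -32.  82.  27.  58. 101.]
```

View pics/top9.png

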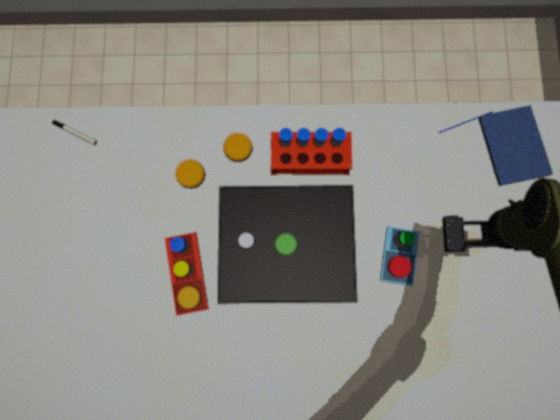

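View pics/side9.png

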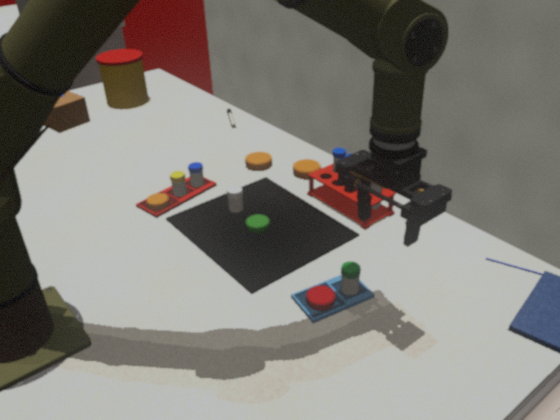

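The top view shows the red kit with amber (188,297), yellow (181,268) and blue (178,244), and the blue kit with red (400,266) and green (406,239). White (246,240), the green dish (286,243) and the rack are unmoved. I'll do one numeric check, then hand in.

```bash
cat > chk.py <<'E'
from h import *
T=camera("top")
HSV["amber"]=((10,90,40),(28,255,255)); HSV["green"]=((38,60,20),(90,255,255))
r=lambda x,y,a,u:np.array((x+np.cos(np.radians(a))*u,y+np.sin(np.radians(a))*u))
K=(.4835,.2615,10.2);B=(.5235,-.2945,-9.8); ok=True
for n,q,g in(("amber",(188,297),r(*K,-.06)),("yellow",(181,268),r(*K,.01)),("blue",(178,244),r(*K,.07)),("red",(400,266),r(*B,-.03)),("green",(406,239),r(*B,.04))):
    d=n in("amber","red"); f=fitcyl(T,n,q,*((.029,.004,.022) if d else (.019,.046,.062)),rmax=10)
    print(n,np.round((f[0]-g)*1e3,1),"mm off pocket centre; area",f[1],round(f[2])); ok&=bool(np.abs(f[0]-g).max()<.008)
for n,q,h in(("greenD",(286,243),(.029,.003,.021)),("white",(246,240),(.019,.045,.061))): print(n,np.round(fitcyl(T,n,q,*h,rmax=10)[0],4))
print(ok)
if ok: print(hand_in())
E
python3 chk.py
```

```text
amber [-3.6  0.1] mm off pocket centre; area 466 442
yellow [-2.1 -1.7] mm off pocket centre; area 205 205
blue [-0.8 -1.1] mm off pocket centre; area 180 202
red [ 0.7 -2.7] mm off pocket centre; area 421 442
green [-0.9 -0.4] mm off pocket centre; area 215 207
greenD [0.5551 0.0013]
white [0.5613 0.1019]
True
the job is handed in; nothing more can be done
None
```

I made up both kits and handed the job in at about 38.6 s on the robot's clock, against the 128 s limit.

- **Red kit:** the amber dish is in the large pocket, the yellow-capped pot in the middle pocket and the blue-capped pot in the far pocket.
- **Light blue kit:** the red dish is in the large pocket and the green-capped pot in the small one.

**Last checks:** in the final top and side pictures everything looks upright or flat. By my measurement each item is within 4 mm of its pocket centre, where about 9 mm is allowed. That they are fully down on the pocket floors I judged from the release heights and the side view; I did not measure it separately.

**Left in place:** the green dish and white pot measure the same as at the start, within 0.5 mm. The tube rack and the two larger amber look-alikes show no change in the pictures.

**Other readings:** wrist force stayed around 2 N or less in every reading. The first approach overshot the amber dish by about 21 mm above it, without touching anything. At the start the side camera put several items 5 to 10 mm from where the top camera did; I used the top camera and every grasp came out centred. No checks failed.

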